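# Open the drying cabinet

### The arm

A 7-joint arm with a two-finger parallel gripper is mounted at the origin on the work surface. World frame = base frame: x ahead of the robot, y to its left, z up, the work surface at z = 0. Lengths are in m, angles in rad, forces in N, time in s.
With the tool pointing down it reaches from about 0.4 to 0.9 m from the base axis. Payload 5.6 kg.
Tool frame: the origin (TCP) lies midway between the tips of the shut fingers; the grasp point (between the pads) lies 19 mm behind it; z points along the fingers, y is the line along which they close (so a half turn about z gives the same grasp; the last joint's range is limited). The gripper opens to 92 mm and grips with 3 to 60 N. Pads are 20 mm wide; open, the fingers measure 128 mm over their backs; the gripper's body (75 mm by 189 mm) begins 69 mm behind the grasp point.
Start: joints at [1.104, 0.468, -0.012, 1.603, 0.006, 1.071, -0.056], TCP at [0.267, -0.593, 0.215] pointing down, gripper open.
Joint ranges: [-2.53, 2.53], [-0.31, 2.02], [-1.57, 1.55], [0.28, 2.44], [-1.29, 4.43], [0.15, 1.84], [-2.92, 2.92]. Speed limits (rad/s): [2.57, 2.57, 3.14, 3.14, 3.14, 3.14, 3.14].

### API

Orientations are given as a 3x3 rotation matrix whose columns are the frame's x, y, z axes.
In Python, from station import env, effector, solver, viewer, workorder, search_frame, tip_of gives the robot as it stands. Calls block until the motion is done:
- env.reach(position, orientation): joint-space move of the TCP to a pose.
- env.movel(position, frame=None, rate=0.15): straight line of the TCP; frame=None keeps the orientation; rate is the mean speed in m/s.
- env.goto_joints(angles): joint-space move.
- effector.release() and effector.grasp(squeeze=None): open the fingers fully, or close them until they stop; squeeze is the grip in N (None keeps the last).
- env.pause(seconds).
- solver.inverse_kinematics(position, orientation): joint angles nearest the present ones, or None.
- env.sense(): the state.
- viewer.read_camera(name): name is "side" or "top" or "wrist"; returns (picture, depth): 400x640x3 uint8, red, green, blue; 400x640 float32, m along the optical axis (not along the pixel's ray), 0 where there is no reading.
- viewer.camera_info(name): a dict with "intrinsics" (3x3 intrinsics, pixels), "dist_coeffs" ([k1, k2, p1, p2, k3] as OpenCV has them; the pictures are not rectified), "eye" and "rotation" of the camera in the world; the wrist camera has in their place "T_tool_cam" (4x4, takes a point from camera to tool coordinates, whose origin is the TCP and whose axes are the flange's). Camera axes: x right, y up, looking along -z (the intrinsics and any distortion apply to the point x, -y, -z); pixel columns grow to the right and rows downward; lengths in m; the calibration is good to about 2 mm. A picture is of the moment at which its call begins: read the wrist's pose just before it. camera_info takes no time and is no camera call.
A pose or a line that the arm cannot do raises env.PlanningError and nothing moves.
- workorder.finish_job(): hands the job in; it is judged then, once.
Trained networks look in the newest picture that a camera, given by its name, has taken for a name from the list of things; names that differ only in an ending like _2 or _b are one class to them, and where a whole thing is asked for, a point or a joint stands for the part that bears it (a point fixed in the world has none). Each returns a list of dicts, best first, with "score" (0 to 1); they miss things now and then, are a little off and sometimes report something else, mostly with a low value. They report only what shows in the picture. A call takes as long as a camera call.
- search_frame(camera, name): "at" ([x, y, z] in m, in world coordinates, good to about 4 mm: the middle of the surface that is visible of it).
- tip_of(camera, name): "at" ([x, y, z] in m, in world coordinates, good to about 4 mm: a listed point, or the origin of a listed thing).
The state is a dict: "t": time; "joint_positions": joint angles; "joint_velocities": joint speeds; "tau": joint torques, N m; "ee_pos": TCP position; "tcp_rot": TCP orientation; "wrist_force": force on the tool from outside, world axes, zero at the start; "moment": the same for the moment, N m; "gripper_width": finger opening in m; "grasp_force": force on a finger pad.
Only numpy, scipy, OpenCV 4.12 (cv2) and the standard library are available. Lean on these libraries where they do the work, as an engineer would, in place of code of your own. Each camera call takes 0.05 s, during which the arm holds its last target. There are 200 camera calls.

### The job

Two small glazed cabinets stand on the lab bench. Swing the door of the larger one, the drying cabinet with the round vent on its roof, wide open to about a right angle so that the crucibles inside can be taken out, and let go of it. Leave the door of the smaller cabinet as it is.

Things in the scene. Friction and masses are not known exactly. Their poses are not given: they have to be found in the camera images.
- dryer_door (a joint): Drying cabinet door's angle (rad): 0 shut, 1.57 square to the front, stop at 1.75; starts 0 to 0.2. Vertical hinge on the left as the robot sees it; from above it opens clockwise, the free right edge coming towards the robot. It stays where left; 1 to 3 N at the handle moves it. White glazed panel 16 thick, 220 wide, 254 high (mm), top 2 below the roof.
- dryer_handle (a point): Grip point on that door's handle: axis of an upright round steel bar, 12 mm thick, 240 above the bench, 30 below the roof. The bar reaches 24 above and 66 below this point, 40 in front of the door, 20 in from its free edge, on 9 thick stand-offs 12 above and 52 below. Free above and beside: pinch from above. Axes turn with the door: z up, x square into it, y along it to the hinge.
- dryer_hinge (a point): Point on that door's hinge axis at grip height; from the handle 200 mm along the door (y) and 48 back (x). Axes as the handle's. The drying cabinet is the larger one: white, 200 deep, 220 wide, 270 high, round vent (72 across, 28 high) on the roof's rear half, fixed to the bench, facing the robot within 0.35 rad, left or right of the smaller one.
- locker_handle (a point): Leave alone: the same kind of handle, same point and axes, on the smaller cabinet's door (white, glazed, no vent; 160 deep, 170 wide, 210 mm high; grip point 180 above the bench), also hinged on the left, 0 to 0.2 rad ajar.

How it is judged:
By the outcome, as a careful person would: the job done as asked, in the order asked, and still so for the second after the job is handed in, with the robot touching nothing.
It also fails if it takes over 38 s, if anything falls off the work surface, if the arm or the gripper's body presses on something with over 40 N, if the wrist force passes 120 N, or if a joint passes its speed limit or range.

## Working session

There is one attempt and no reset: what is moved stays moved. The work goes in short steps, each a Python script; the robot and the scene stay as the last script left them, time stands still between calls to the robot, and variables do not carry over. Pictures are saved under pics/ and viewed, at most 10 in all, crops included, and the job is handed in when it is done.

```bash
mkdir -p pics
python3 - <<'E'
from station import *
import cv2,numpy as np
for c in ("side","top"):
    p,d=viewer.read_camera(c); cv2.imwrite(f"pics/{c}0.png",p[:,:,::-1])
    for n in ("dryer_handle","dryer_hinge","locker_handle"):
        print(c,n,[(np.round(r["at"],3),round(r["score"],2)) for r in tip_of(c,n)[:3]])
    print(c,"door",[(np.round(r["at"],3),round(r["score"],2)) for r in search_frame(c,"dryer_door")[:3]])
    i=viewer.camera_info(c);print(i["eye"])
print(env.sense()["t"])
a=cv2.imread("pics/side0.png");b=cv2.imread("pics/top0.png")
cv2.imwrite("pics/both.png",cv2.resize(np.vstack([a,b]),(480,600)) )
E
```

```text
side dryer_handle [(array([ 0.584, -0.26 ,  0.242]), 0.87)]
side dryer_hinge [(array([ 0.681, -0.088,  0.237]), 0.59)]
side locker_handle [(array([0.613, 0.146, 0.183]), 0.91)]
side door [(array([ 0.654, -0.187,  0.165]), 0.87)]
[0.14736829 0.46206636 0.779101  ]
top dryer_handle [(array([ 0.584, -0.265,  0.238]), 0.6)]
top dryer_hinge [(array([ 0.685, -0.084,  0.242]), 0.77)]
top locker_handle [(array([0.614, 0.15 , 0.18 ]), 0.82)]
top door [(array([ 0.652, -0.201,  0.194]), 0.7)]
[ 0.48299234 -0.01670678  1.08248042]
0.5
```

View pics/side0.png

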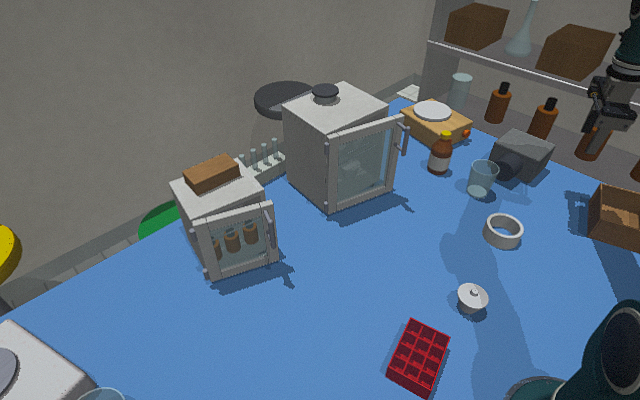

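View pics/top0.png

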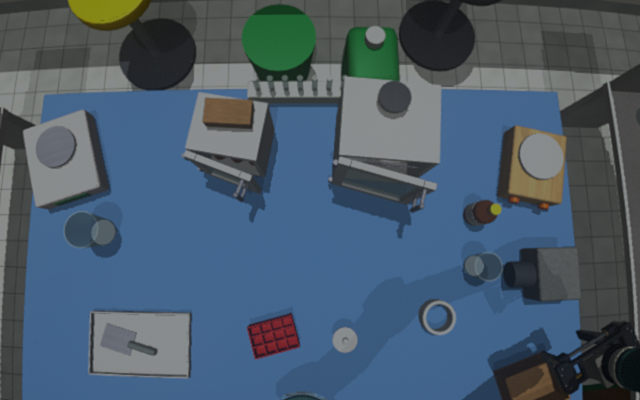

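The top view shows the dryer (round vent at 394,97) on the right, slightly ajar, with its handle at about (417,195). The locker is on the left with its handle at (240,190). The network points agree with both. Next I fit the roof yaw, move above the handle and take a close look.

```bash
cat > h.py <<'E'
from station import *
import cv2,numpy as np
def cloud(c):
    p,d=viewer.read_camera(c); i=viewer.camera_info(c); K=np.array(i["intrinsics"])
    v,u=np.mgrid[0:400,0:640]
    n=cv2.undistortPoints(np.stack([u.ravel(),v.ravel()],1).astype(float)[:,None],K,np.array(i["dist_coeffs"]))[:,0]
    z=d.ravel(); P=np.stack([n[:,0]*z,-n[:,1]*z,-z],1)@np.array(i["rotation"]).T+np.array(i["eye"])
    return p,P,z>0
def R(psi,flip=0):  # tool down, closing axis along the door
    c,s=np.cos(psi),np.sin(psi); f=-1 if flip else 1
    y=f*np.array([-s,c,0]); z=np.array([0,0,-1.]); return np.stack([np.cross(y,z),y,z],1)
def handle(h,psi): 
    c,s=np.cos(psi),np.sin(psi); return h-np.array([[c,-s],[s,c]])@[.048,.2]
E
python3 - <<'E'
from h import *
p,P,ok=cloud("top")
m=ok&(abs(P[:,2]-.27)<.006)&(P[:,0]>.55)&(P[:,1]<.03)&(P[:,1]>-.4)
Q=P[m]
# roof only: largest connected component on image
im=m.reshape(400,640).astype(np.uint8); im=cv2.morphologyEx(im,cv2.MORPH_OPEN,np.ones((9,9)))
n,l,s,_=cv2.connectedComponentsWithStats(im); k=1+np.argmax(s[1:,4]); q=P[(l.ravel()==k)]
print(len(q),cv2.minAreaRect((q[:,:2]*1000).astype(np.float32)),np.median(q[:,2]))
h=np.array([.683,-.086]);psi=-.277
for a in (psi,-1.0,-1.7):
  for f in (0,1):
    g=handle(h,a); print(a,f,g,solver.inverse_kinematics([*g,.221],R(a,f)), solver.inverse_kinematics([*g,.36],R(a,f)))
E
```

```text
6740 ((775.5635986328125, -204.10763549804688), (219.96263122558594, 184.46270751953125), 84.80455780029297) 0.2704120237756773
-0.277 0 [ 0.5821355  -0.26524942] [ 0.80681341  0.5268705  -0.60710751  1.59246509  0.32362678  1.12452238
  1.41611021] [ 0.80388991  0.42313964 -0.61101931  1.41430534  0.24231731  1.37952124
  1.48236716]
-0.277 1 [ 0.5821355  -0.26524942] [ 0.39808671  0.44500637 -0.0309645   1.62230448  0.01515588  1.07451616
 -1.48487709] [ 0.42097574  0.35230188 -0.06244381  1.44255084  0.0220832   1.34742397
 -1.49033084]
-1.0 0 [ 0.48877129 -0.15366985] [ 0.72029779  0.28792161 -0.56566087  1.9000544   0.18139237  1.00405904
  0.64612776] [ 0.72885164  0.15673432 -0.54835876  1.71645278  0.08473797  1.29204075
  0.73339213]
-1.0 1 [ 0.48877129 -0.15366985] [ 0.27715834  0.23099298 -0.043788    1.92749759  0.01204055  0.98334915
 -2.34293794] [ 0.35460803  0.11869432 -0.12703159  1.73844315  0.01563501  1.28543576
 -2.34673723]
-1.7 0 [ 0.49085157 -0.01263119] [ 0.47183697  0.25203174 -0.58980097  1.94580722  0.16652388  0.99136347
 -0.32419563] [ 0.52594026  0.12041685 -0.6156936   1.75766044  0.072347    1.28617534
 -0.23588192]
-1.7 1 [ 0.49085157 -0.01263119] [ 0.96880829  0.53680162 -1.30094875  1.92276217  0.57554058  1.13268885
  2.45320166] [ 1.04273433  0.29940561 -1.28998141  1.73608765  0.29607912  1.33064642
  2.70506748]
```

Run:
```python
from h import *
g=np.array([.583,-.263])
s=env.sense(); env.movel([*s["ee_pos"][:2],.38],rate=.2)
env.reach([*g,.36],R(-.277)); 
s=env.sense(); print(s["t"],s["ee_pos"],s["joint_positions"])
p,d=viewer.read_camera("wrist"); cv2.imwrite("pics/w1.png",p[:,:,::-1])
for n in ("dryer_handle","dryer_hinge"): print(n,[(np.round(r["at"],4),round(r["score"],2)) for r in tip_of("wrist",n)[:3]])
```

```text
3.2 [ 0.58247689 -0.26432313  0.35963575] [ 0.76368599  0.4114123  -0.55226295  1.41733523  0.21615994  1.37380581
  1.49769901]
dryer_handle [(array([ 0.5815, -0.2639,  0.2403]), 0.9)]
dryer_hinge [(array([ 0.6835, -0.0844,  0.2413]), 0.59)]
```

View pics/w1.png

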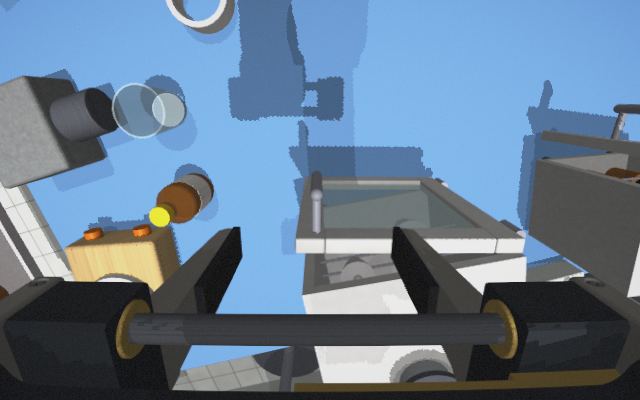

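The handle bar at (317,185) sits midway between the fingers, and the wrist estimate agrees. Next: grasp and swing.

Run:
```python
from h import *
g=np.array([.582,-.264]); h=np.array([.6832,-.0855]); psi=-.277
env.movel([*g,.223],R(psi),rate=.12); effector.grasp(25)
s=env.sense(); print(s["t"],s["ee_pos"],s["gripper_width"],s["grasp_force"],s["wrist_force"])
p0=s["ee_pos"][:2].copy() if hasattr(s["ee_pos"],"copy") else np.array(s["ee_pos"][:2])
end=-.091-1.58
for a in np.linspace(psi,end,15)[1:]:
    t=a-psi; c,sn=np.cos(t),np.sin(t)
    q=h+np.array([[c,-sn],[sn,c]])@(p0-h)
    env.movel([*q,.223],R(a),rate=.05)
    s=env.sense(); F=s["wrist_force"]; print(round(s["t"],2),round(a,2),np.round(s["ee_pos"][:2]-q,4),np.round(F,1),round(s["gripper_width"],4))
    if np.linalg.norm(F)>50 or s["gripper_width"]<.008: print("stop");break
p,d=viewer.read_camera("top"); cv2.imwrite("pics/t2.png",p[:,:,::-1])
for n in ("dryer_handle","dryer_hinge"): print(n,[(np.round(r["at"],4),round(r["score"],2)) for r in tip_of("top",n)[:3]])
```

```text
5.8333 [ 0.58187269 -0.26427004  0.22298376] 0.011667332852420593 25.00000923871994 [-1.0972442   0.15591955 -0.21537191]
6.39 -0.38 [-0.0001  0.0002] [ 0.3 -0.2 -0.7] 0.0112
6.95 -0.48 [0.0001 0.0002] [-0.   0.9 -1.3] 0.0111
7.51 -0.58 [0.0002 0.0003] [ 1.4  1.1 -0.3] 0.0112
8.07 -0.68 [0.0003 0.0003] [ 1.1  2.2 -2.8] 0.0112
8.62 -0.77 [0.0004 0.0003] [ 4.8  3.1 -4.4] 0.0116
9.18 -0.87 [0.0006 0.0001] [ 3.9  3.2 -6.2] 0.0114
9.74 -0.97 [ 0.0008 -0.0001] [ 4.8  1.5 -6.5] 0.0114
10.3 -1.07 [ 0.0009 -0.0003] [ 5.4  2.2 -7.1] 0.0114
10.86 -1.17 [ 0.0009 -0.0006] [ 5.9  1.2 -7. ] 0.0114
11.42 -1.27 [ 0.0009 -0.0008] [ 5.6  1.2 -7.4] 0.0113
11.97 -1.37 [ 0.0009 -0.0011] [ 5.5  0.2 -6.2] 0.0114
12.53 -1.47 [ 0.0008 -0.0011] [ 5.3  0.7 -6.7] 0.0115
13.09 -1.57 [ 0.0007 -0.001 ] [ 5.5 -0.3 -7.3] 0.0114
13.65 -1.67 [ 0.0006 -0.0009] [ 5.2 -0.5 -6.6] 0.0114
dryer_handle [(array([0.6144, 0.1542, 0.1807]), 0.67)]
dryer_hinge [(array([ 0.6823, -0.0878,  0.2408]), 0.96)]
```

View pics/t2.png

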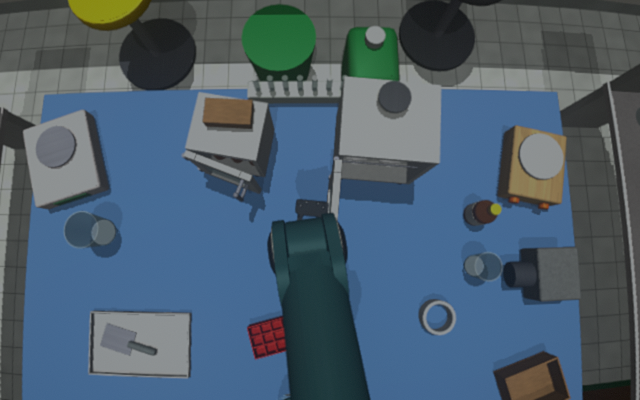

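The door is square to the front, its top edge running from (337,160) to (333,215), and the locker hasn't moved. Next I release, lift straight up, back off and check.

Run:
```python
from h import *
effector.release(); e=env.sense()["ee_pos"]
env.movel([e[0],e[1],.40],rate=.12)
env.movel([.42,.0,.42],rate=.15)
s=env.sense(); print(s["t"],s["ee_pos"],s["wrist_force"],s["gripper_width"])
for c in ("top","side"):
    p,P,ok=cloud(c); cv2.imwrite(f"pics/{c}3.png",p[:,:,::-1])
    for n in ("dryer_handle","dryer_hinge","locker_handle"): print(c,n,[(np.round(r["at"],4),round(r["score"],2)) for r in tip_of(c,n)[:3]])
```

```text
17.3 [ 4.20318217e-01 -2.68138926e-04  4.19915133e-01] [-0.47883562 -0.73799157 -0.26270223] 0.0918430169875337
top dryer_handle []
top dryer_hinge [(array([ 0.6823, -0.0872,  0.2434]), 0.9)]
top locker_handle [(array([0.6123, 0.152 , 0.1831]), 0.91)]
side dryer_handle [(array([ 0.4882, -0.0146,  0.2394]), 0.81)]
side dryer_hinge [(array([ 0.6817, -0.0871,  0.2388]), 0.57)]
side locker_handle [(array([0.6145, 0.1441, 0.1788]), 0.62)]
```

View pics/side3.png

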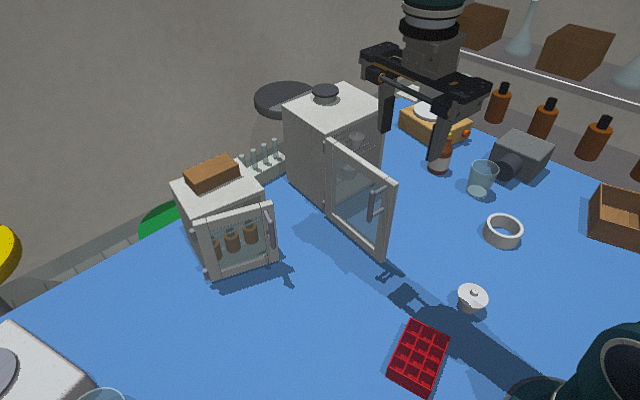

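The side view shows the dryer door wide open, handle at (377,203), with the gripper clear and the locker unchanged. The measured door angle is about 1.6 rad.

```bash
python3 -c "
from station import *
print(workorder.finish_job())"
```

```text
the job is handed in; nothing more can be done
None
```

The drying cabinet's door is open to about 1.6 rad (roughly a right angle) and released, the smaller cabinet's door was left as it was, and the job was handed in shortly after 17.3 s on the robot's clock.

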